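# Eject the tall bobbin and load it on the winder

### The job

Push the thumb tab of the lane that holds the tall bobbin all the way forward so that its spring ejector pushes the bobbin out of the magazine, let the tab spring back, and put that bobbin upright on the winder's spindle, lowering it gently until it sits flat on the disc. The winder's keeper arm has to be swung aside to let the bobbin on, and must be swung fully back over it against its stop when the bobbin is on. Leave the two low bobbins in their lanes and do not disturb the spray can, jar and wrench.

Things in the scene. Friction and masses are not known exactly. Their poses are not given: they have to be found in the camera images.
- magazine: Bobbin magazine of grey sheet metal with dark rails, fixed on the bench at the robot's left or right. Origin on the bench under the middle of the line of its three lane mouths; x points out of the mouths, away from the robot. Lanes at y = -50, 0, +50 mm, 42 mm wide inside; walls and roof rails x -76 to 0; rails' underside 47, top 51 mm above the bench, a 20 mm slot for the tab over each lane.
- outfeed (a point): Middle of the flat open outfeed plate in front of the magazine's mouths, on its surface, 8 mm above the bench. The plate reaches from the mouths (magazine x = 0) to a lip at x = 81 to 85 mm, 14 mm above the bench; 158 mm wide, no side walls. The lanes have the same floor height. Axes as the magazine.
- tab0 (a point): Top centre of the thumb tab of the lane at magazine y = -50 mm: a bright steel block 8 mm (along magazine x) x 20 mm x 24 mm high, standing from 52 to 76 mm above the bench, 56 mm behind the mouth at rest. Pushing it along magazine +x drives a pusher plate against the bobbin's rear. Axes as the magazine.
- tab1 (a point): Top centre of the thumb tab of the lane at magazine y = 0 mm: a bright steel block 8 mm (along magazine x) x 20 mm x 24 mm high, standing from 52 to 76 mm above the bench, 56 mm behind the mouth at rest. Pushing it along magazine +x drives a pusher plate against the bobbin's rear. Axes as the magazine.
- tab2 (a point): Top centre of the thumb tab of the lane at magazine y = 50 mm: a bright steel block 8 mm (along magazine x) x 20 mm x 24 mm high, standing from 52 to 76 mm above the bench, 56 mm behind the mouth at rest. Pushing it along magazine +x drives a pusher plate against the bobbin's rear. Axes as the magazine.
- slide0 (a joint): Travel of the ejector of tab0 in m: 0 at rest, 0.052 fully forward. A spring drives it back: about 2 N at rest to 6.5 N fully forward, plus about 2 N for a sprung catch that holds the bobbin in the lane. Fully forward, the bobbin stands wholly outside on the outfeed plate, its centre 28 mm or more (up to about 60) from the mouth.
- slide1 (a joint): Travel of the ejector of tab1 in m: 0 at rest, 0.052 fully forward. A spring drives it back: about 2 N at rest to 6.5 N fully forward, plus about 2 N for a sprung catch that holds the bobbin in the lane. Fully forward, the bobbin stands wholly outside on the outfeed plate, its centre 28 mm or more (up to about 60) from the mouth.
- slide2 (a joint): Travel of the ejector of tab2 in m: 0 at rest, 0.052 fully forward. A spring drives it back: about 2 N at rest to 6.5 N fully forward, plus about 2 N for a sprung catch that holds the bobbin in the lane. Fully forward, the bobbin stands wholly outside on the outfeed plate, its centre 28 mm or more (up to about 60) from the mouth.
- bobbin_tall: White plastic bobbin (two 40 mm flanges 4 mm thick on a 26 mm hub), 36 mm tall, with a 16 mm through bore, about 60 g. Origin at the centre of its underside, z along the bore. It stands in one of the three lanes with its centre 24.5 mm behind the mouth, under the rails.
- bobbin_low_a: Low bobbin, same as the tall one but only 24 mm tall, in one of the other lanes; to be left there. Origin at the centre of its underside.
- bobbin_low_b: Low bobbin, same as the tall one but only 24 mm tall, in one of the other lanes; to be left there. Origin at the centre of its underside.
- winder: Green bobbin winder, fixed on the bench on the other side from the magazine. Origin on the bench under the spindle axis. Base x -150 to +60 mm, y -55 to +55, 25 high; motor housing x -150 to -85, y -50 to +50, up to 98 high. The keeper arm's pivot post (14 mm thick; hub 20 mm, top at 78) stands at x = -60, y = 0.
- spindle (a point): Foot of the upright steel spindle, on the flat 44 mm disc that the bobbin sits on, 29 mm above the bench. The spindle is 10 mm thick and stands 28 mm above this point, with a tapered tip. Axes as the winder.
- keeper (a joint): Angle in rad of the keeper arm, about the vertical pivot at winder x = -60, y = 0. 0: closed against its stop, arm pointing along winder +x over the spindle; grows anticlockwise seen from above (free end towards winder +y) up to 1.6. It stays where it is left (needs about 0.7 N at the pin). Beyond about 1.2 the spindle is free for bobbin and fingers.
- keeper_pin (a point): Top centre of the black upright pin on the keeper arm, 90 mm from its pivot: 12 mm thick, from 75 to 102 mm above the bench. The arm itself is a flat bar 14 mm wide, 69 to 75 mm above the bench, reaching 5 mm beyond the pin axis. x points along the arm.
- spray_can: Grey spray can, 54 mm thick, 150 mm tall, standing between the two machines, beyond them. Origin under its centre.
- jar: Small jar, 50 mm thick, 60 mm tall, standing between the two machines, near the robot. Origin under its centre.
- wrench: Steel wrench, 170 mm long, lying on the far part of the bench. Origin under its middle, x along it.
Not all that is in view belongs to the job. Of the things that look like the magazine, the smaller one is meant.

How it is judged:
On the way, in this order (a step that is already met when the one before it is completed fails the run):
1. the tall bobbin is pushed out onto the outfeed plate by its own lane's ejector, pressed at least 45 mm (x of bobbin_tall in the frame of magazine above 0.018 m and z of bobbin_tall in the frame of magazine below 0.015 m and ((value of joint slide0 above 0.045 m and y of bobbin_tall in the frame of magazine between -0.065 and -0.035 m) or (value of joint slide1 above 0.045 m and y of bobbin_tall in the frame of magazine between -0.015 and 0.015 m) or (value of joint slide2 above 0.045 m and y of bobbin_tall in the frame of magazine between 0.035 and 0.065 m))), for 0.1 s.
2. the tall bobbin sits flat on the winder's disc, over the spindle (horizontal distance between bobbin_tall and spindle below 0.005 m and z of bobbin_tall in the frame of spindle below 0.004 m and angle between bobbin_tall's own z axis and vertical below 0.1 rad), for 0.2 s.
At the end, for the whole second after the job is handed in: Tall bobbin at rest on the winder's disc (within 5 mm of the spindle axis, under 4 mm above the disc, upright within 0.1 rad), keeper arm within 0.12 rad of its stop, all three slides within 5 mm of rest, low bobbins moved less than 12 mm (all of step 2 and value of joint keeper below 0.12 rad and value of joint each of slide0, slide1, slide2 below 0.005 m and distance of each of bobbin_low_a, bobbin_low_b from where it was at the start of the episode below 0.012 m and linear speed of bobbin_tall below 0.02 m/s); the robot touches nothing.
It fails at once if a low bobbin is moved more than 12 mm (distance of any of bobbin_low_a, bobbin_low_b from where it was at the start of the episode above 0.012 m).
It fails at once if the spray can, jar or wrench is moved more than 25 mm, or the can or jar is tipped (distance of any of spray_can, jar, wrench from where it was at the start of the episode above 0.025 m or angle between any of spray_can, jar's own z axis and vertical above 0.4 rad).
It fails at once if the tall bobbin is tipped over (more than 1 rad) (angle between bobbin_tall's own z axis and vertical above 1 rad).
It fails at once if the tall bobbin is dropped onto the spindle (faster than 0.5 m/s just above the disc) (horizontal distance between bobbin_tall and spindle below 0.02 m and z of bobbin_tall in the frame of spindle below 0.025 m and linear speed of bobbin_tall above 0.5 m/s).
It also fails if it takes over 72 s, if anything falls off the work surface, if the arm or the gripper's body presses on something with over 40 N, if the wrist force passes 120 N, or if a joint passes its speed limit or range.

### The arm

A 7-joint arm with a two-finger parallel gripper is mounted at the origin on the work surface. World frame = base frame: x ahead of the robot, y to its left, z up, the work surface at z = 0. Lengths are in m, angles in rad, forces in N, time in s.
With the tool pointing down it reaches from about 0.35 to 0.9 m from the base axis. Payload 8.1 kg.
Tool frame: the origin (TCP) lies midway between the tips of the shut fingers; the grasp point (between the pads) lies arm.grasp_offset behind it (arm.grasp_offset is the distance from the TCP to the grasp point, in m); z points along the fingers, y is the line along which they close (so a half turn about z gives the same grasp; the last joint's range is limited). The gripper opens to 92 mm and grips with 3 to 60 N. Pads are 19 mm wide; open, the fingers measure 130 mm over their backs; the gripper's body (75 mm by 190 mm) begins 47 mm behind the grasp point.
Start: joints at [-1.25, 0.434, 0.025, 1.573, -0.012, 1.134, -0.075], TCP at [0.257, 0.57, 0.227] pointing down, gripper open.
Joint ranges: [-2.62, 2.62], [-0.44, 2.09], [-1.27, 1.32], [0.08, 2.57], [-1.32, 4.46], [0.12, 2], [-2.74, 2.74]. Speed limits (rad/s): [2.22, 2.22, 3.01, 3.01, 3.14, 3.14, 3.14].

### API

Orientations are given as a rotation vector (axis times angle).
In Python, from cell import observe, imaging, arm gives the robot as it stands.
- The arm moves only by the tool apply_moves, never from a script. Its argument "commands" is a list of rows, each a list of 5 numbers: the opening in per cent of the stroke, from 0 (shut) to 100 (fully open), then the shift along the world's x, y, z in units of 0.06 m (1.0 is 0.06 m), then the turn about the world's z in units of 0.5 rad (1.0 is 0.5 rad). A call has 1 to 12 rows; each row shifts and turns the commanded pose from where the row before left it; what a row does not reach is not made up. A row lasts 1/8 s, in which the tool goes at most 62.5 mm and 10.7 degrees, less where a joint would pass 70% of its speed; a pose out of reach is approached as far as the arm can. A call with a number of a shift or a turn outside -1 to 1 is refused whole. A call with a gripper value outside its range is refused whole. The fingers move at their own pace and stop on an object; "newtons" is the grip in N (left out, the last holds). Time passes only in rows, so rows that do not move let the fingers close. It gives the time, the measured TCP pose, the force, the opening and the grip force at its end, in the units of the state.
- observe(): the state, without advancing time (a new reading comes with each control period).
- imaging.get_image(name): name is "side" or "top" or "wrist"; returns (picture, depth): 400x640x3 uint8, red, green, blue; 400x640 float32, m along the optical axis (not along the pixel's ray), 0 where there is no reading.
- imaging.camera_params(name): a dict with "camera_matrix" (3x3 intrinsics, pixels), "dist" ([k1, k2, p1, p2, k3] as OpenCV has them; the pictures are not rectified), "origin" and "rotation" of the camera in the world; the wrist camera has in their place "tool_from_camera" (4x4, takes a point from camera to tool coordinates, whose origin is the TCP and whose axes are the flange's). Camera axes: x right, y up, looking along -z (the intrinsics and any distortion apply to the point x, -y, -z); pixel columns grow to the right and rows downward; lengths in m; the calibration is good to about 2 mm. A picture is of the moment at which its call begins: read the wrist's pose just before it. camera_params takes no time and is no camera call.
- arm.sign_off(): hands the job in; it is judged then, once.
The state is a dict: "clock": time; "joints": joint angles; "dq": joint speeds; "joint_efforts": joint torques, N m; "position": TCP position; "ee_rot": TCP orientation; "force": force on the tool from outside, world axes, zero at the start; "ft_torque": the same for the moment, N m; "width": opening from 0.0 (shut) to 1.0 (fully open); "gripper_force": force on a finger pad.
Only numpy, scipy, OpenCV 4.12 (cv2) and the standard library are available. Lean on these libraries where they do the work, as an engineer would, in place of code of your own. Each camera call takes 0.05 s, during which the arm holds its last target. There are 200 camera calls.

## Working session

There is one attempt and no reset: what is moved stays moved. The work goes in short steps, Python scripts to look and compute and a tool call to move; the robot and the scene stay as the last step left them, time stands still between calls to the robot, and variables do not carry over. Pictures are saved under pics/ and viewed, at most 10 in all, crops included, and the job is handed in when it is done.

Besides the shell and the picture viewer there is one more tool, called by a JSON object that holds its "api" and its "payload", one argument or row to a line. apply_moves: Moves the arm, as the interface text tells. Its arguments: {"type":"object","properties":{"commands":{"type":"array"},"newtons":{"type":"number"}},"required":["commands"]}

```bash
ls; mkdir -p pics; cat > h.py <<'E'
import numpy as np, cv2
from cell import observe, imaging, arm
from scipy.spatial.transform import Rotation as R
def cam(name, st=None):
    p=imaging.camera_params(name)
    K=np.array(p["camera_matrix"]);d=np.array(p["dist"],float)
    if name=="wrist":
        T=np.array(p["tool_from_camera"]);Rw=R.from_rotvec(st["ee_rot"]).as_matrix()
        return K,d,Rw@T[:3,3]+np.array(st["position"]),Rw@T[:3,:3]
    return K,d,np.array(p["origin"]),np.array(p["rotation"])
def ray(c,uv):
    K,d,o,Rm=c
    q=cv2.undistortPoints(np.array(uv,float).reshape(-1,1,2),K,d).reshape(-1,2)
    return o,np.c_[q[:,0],-q[:,1],-np.ones(len(q))]@Rm.T
def plane(c,uv,z):
    o,v=ray(c,uv); return o+v*((z-o[2])/v[:,2])[:,None]
def bydepth(c,uv,dep):
    o,v=ray(c,uv); return o+v*np.array(dep)[:,None]
def proj(c,P):
    K,d,o,Rm=c
    q=(np.atleast_2d(P)-o)@Rm; q=q*[1,-1,-1]
    return cv2.projectPoints(q,np.zeros(3),np.zeros(3),K,d)[0].reshape(-1,2)
def shot(name):
    st=observe(); im,de=imaging.get_image(name)
    return cam(name,st),im,de
def save(fn,im): cv2.imwrite("pics/"+fn,cv2.cvtColor(im,cv2.COLOR_RGB2BGR))
E
python3 - <<'E'
from h import *
s=observe(); print(s, arm.grasp_offset)
for n in ("top","side"):
    c,im,de=shot(n); save(n+"0.png",im); np.savez(n+"0.npz",im=im,de=de); print(n,c[2],c[3],c[0])
E
```

```text
pics
{'clock': 0.0, 'joints': array([-1.24959816,  0.4352131 ,  0.02493995,  1.57408606, -0.01159605,
        1.13396246, -0.07511886]), 'dq': array([ 1.00233372e-03, -1.91708436e-05, -9.38598611e-05,  8.12884253e-04,
        5.06644545e-04, -2.65217553e-03, -1.17729897e-03]), 'joint_efforts': array([ 4.96599550e-04, -6.67841864e+01,  9.85042490e-01, -3.14464688e+01,
       -6.06457167e-02,  4.31658898e-02,  1.50817968e-04]), 'position': array([0.25684741, 0.56924234, 0.22595498]), 'ee_rot': array([-6.60776458e-01, -3.07111642e+00,  2.37467629e-03]), 'force': array([-0.34817031, -0.02906463,  0.50174531]), 'ft_torque': array([ 0.03250134, -0.06769416,  0.02012383]), 'gripper_force': 0.0, 'width': 1.0025643418085446} 0.0188
top [ 0.37649013 -0.02046271  1.15419914] [ 0.10483801 -0.11665922 -1.56636183] [[466.17591797   0.         317.44968371]
 [  0.         466.17591797 203.04749224]
 [  0.           0.           1.        ]]
side [-0.12182984 -0.80960125  0.70576468] [ 0.99968735 -0.34918687 -0.64181045] [[454.4041217    0.         318.41474902]
 [  0.         454.4041217  195.65262601]
 [  0.           0.           1.        ]]
```

```bash
sed -i 's/np.array(p\["rotation"\])$/R.from_rotvec(p["rotation"]).as_matrix()/' h.py
```

```text
(no output)
```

View pics/top0.png

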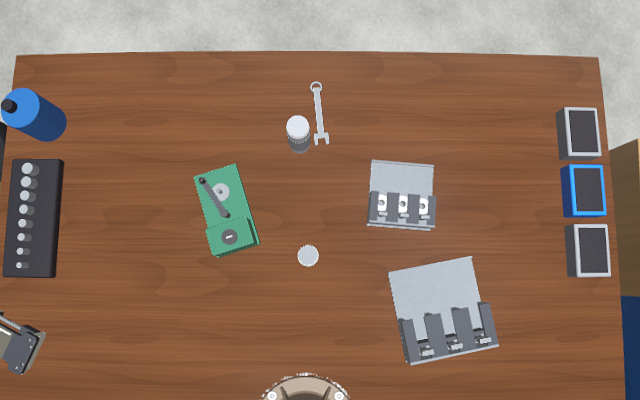

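View pics/side0.png

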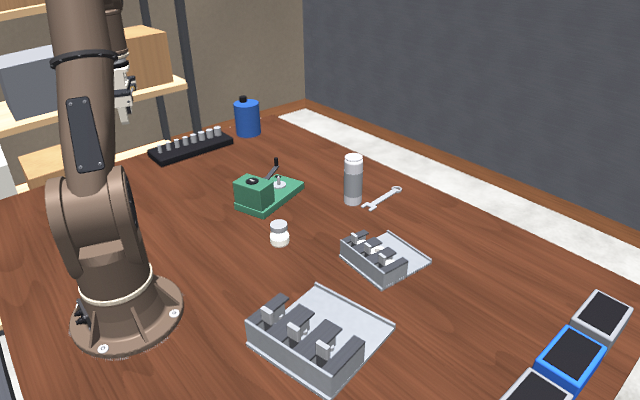

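Top view: candidate magazines are the small one at (402,195) and the big look-alike at (443,310). The smaller one is meant. The winder is at (228,210), with the spindle near (221,191), the pivot near (228,216) and the keeper pin at (202,181), so the keeper is partly open. I'll check both in one close crop.

```bash
python3 - <<'E'
from h import *
t=np.load("top0.npz")["im"]; 
a=cv2.resize(t[150:240,360:445],None,fx=4.5,fy=4.5,interpolation=cv2.INTER_CUBIC)
b=cv2.resize(t[155:265,185:270],None,fx=4.5,fy=4.5,interpolation=cv2.INTER_CUBIC)
o=np.zeros((495,780,3),np.uint8);o[:a.shape[0],:a.shape[1]]=a;o[:b.shape[0],390:390+b.shape[1]]=b
save("crop.png",o)
c=cam("top")
print(c[3].round(3))
P=lambda u,z:print(u,plane(c,[u],z)[0].round(4))
for u in [(370,161),(434,165)]:P(u,.014)
for u in [(381,203),(403,204),(425,205)]:P(u,.03)
P((221,191),.029);P((228,212),.078);P((203,181),.102);P((308,256),.06);P((298,121),.15)
de=np.load("top0.npz")["de"]
for u in [(203,181),(221,191),(228,216),(381,203),(403,204),(425,205),(400,175)]:
  print(u,bydepth(c,[u],[de[u[1],u[0]]])[0].round(4))
E
```

```text
[[ 0.001  0.99  -0.141]
 [-1.     0.002  0.007]
 [ 0.008  0.141  0.99 ]]
(370, 161) [ 0.6452 -0.1607  0.014 ]
(434, 165) [ 0.6358 -0.3224  0.014 ]
(381, 203) [ 0.5366 -0.1841  0.03  ]
(403, 204) [ 0.5342 -0.2381  0.03  ]
(425, 205) [ 0.5319 -0.2923  0.03  ]
(221, 191) [0.5656 0.2076 0.029 ]
(228, 212) [0.5078 0.1798 0.078 ]
(203, 181) [0.5766 0.2353 0.102 ]
(308, 256) [ 0.4069 -0.0067  0.06  ]
(298, 121) [0.7044 0.0157 0.15  ]
(203, 181) [0.5769 0.2356 0.1005]
(221, 191) [0.564  0.2057 0.0386]
(228, 216) [0.5018 0.1851 0.0484]
(381, 203) [ 0.5399 -0.1874  0.007 ]
(403, 204) [ 0.5372 -0.2421  0.009 ]
(425, 205) [ 0.5311 -0.2909  0.0358]
(400, 175) [ 0.6112 -0.2369  0.0067]
```

View pics/crop.png

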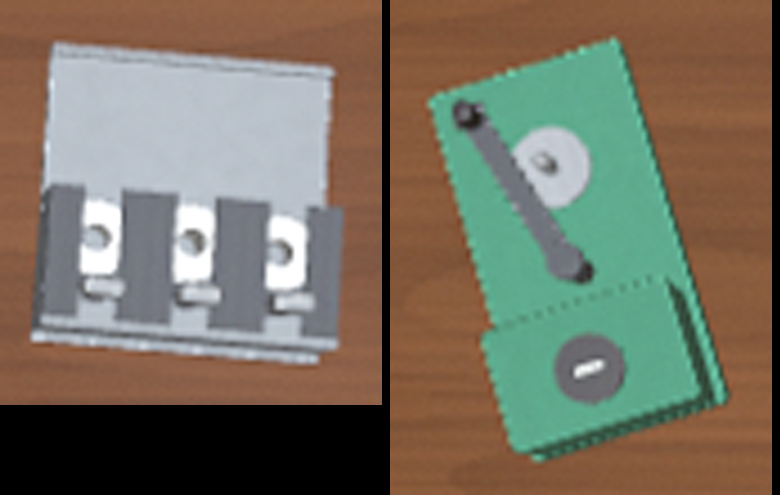

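The crop shows three white bobbins with bores at crop (97,237), (192,241) and (281,252), and bright tabs below each. The winder's keeper crosses beside the spindle, with the pin at the upper left. Bobbin heights come from depth.

```bash
python3 - <<'E'
from h import *
d=np.load("top0.npz");t=d["im"].astype(int);de=d["de"];c=cam("top")
vv,uu=np.mgrid[150:245,360:445];uv=np.c_[uu.ravel(),vv.ravel()]
p=bydepth(c,uv,de[150:245,360:445].ravel());rgb=t[150:245,360:445].reshape(-1,3)
w=rgb.min(1)>232
for lo,hi in [(373,392),(394,413),(416,434)]:
  m=w&(uv[:,0]>=lo)&(uv[:,0]<hi)&(uv[:,1]<214); print("bob",m.sum(),np.percentile(p[m,2],[10,25,50,75,90]).round(4),p[m,:2].mean(0), uv[m].mean(0))
  m=(p[:,2]>.066)&(p[:,2]<.085)&(uv[:,0]>=lo)&(uv[:,0]<hi+3); print("tab",m.sum(),p[m].mean(0).round(4),uv[m].mean(0))
# plate corners
m=(p[:,2]>.004)&(p[:,2]<.012)&(rgb.min(1)>150)
# rails tops
for nm,m in(("rails",(p[:,2]>.045)&(p[:,2]<.057)),("all",(p[:,2]>.004)&(rgb.max(1)-rgb.min(1)<40))):
  r=cv2.minAreaRect((p[m,:2]*1000).astype(np.float32));print(nm,r)
# winder
vv,uu=np.mgrid[155:265,185:270];uv=np.c_[uu.ravel(),vv.ravel()]
p=bydepth(c,uv,de[155:265,185:270].ravel());rgb=t[155:265,185:270].reshape(-1,3)
g=(rgb[:,1]-rgb[:,0]>40)
for nm,m in(("base",g&(abs(p[:,2]-.025)<.008)),("hous",g&(p[:,2]>.09)),("bar",~g&(p[:,2]>.062)&(p[:,2]<.08)&(p[:,0]>.48)),("pin",(p[:,2]>.09)&(p[:,0]>.53)),("disc",(rgb.min(1)>180)&(p[:,2]<.04)&(p[:,0]>.5))):
  q=p[m];print(nm,m.sum(),q.mean(0).round(4),q.min(0).round(3),q.max(0).round(3),cv2.minAreaRect((q[:,:2]*1000).astype(np.float32)))
E
```

```text
bob 85 [0.0292 0.0307 0.0319 0.0337 0.0353] [ 0.53717982 -0.18655539] [382.10588235 202.68235294]
tab 32 [ 0.5051 -0.1807  0.0757] [382.59375 213.59375]
bob 83 [0.0407 0.0425 0.0442 0.0456 0.0469] [ 0.53273581 -0.23484894] [402.71084337 203.87951807]
tab 36 [ 0.5005 -0.2303  0.0757] [403.75       215.55555556]
bob 84 [0.0281 0.0308 0.0328 0.0347 0.0488] [ 0.52953268 -0.28779631] [423.5        205.78571429]
tab 31 [ 0.4986 -0.2796  0.075 ] [424.61290323 216.4516129 ]
rails ((519.368896484375, -232.32937622070312), (157.95718383789062, 77.1745834350586), 85.35559844970703)
all ((536.432373046875, -159.65895080566406), (211.7163848876953, 367.4299011230469), 19.016315460205078)
base 1878 [0.5511 0.1988 0.0254] [0.407 0.112 0.018] [0.636 0.276 0.033] ((521.099853515625, 195.6164093017578), (208.45147705078125, 109.08087921142578), 18.11905860900879)
hous 1012 [0.4518 0.171  0.106 ] [ 0.376 -0.02   0.09 ] [0.495 0.227 1.154] ((441.5513000488281, 100.38206481933594), (257.7456970214844, 94.40760040283203), 81.8194808959961)
bar 231 [0.5355 0.2097 0.0754] [0.481 0.131 0.063] [0.586 0.244 0.08 ] ((522.2595825195312, 194.29583740234375), (148.876220703125, 37.431243896484375), 47.718509674072266)
pin 28 [0.5792 0.2394 0.1005] [0.574 0.234 0.092] [0.584 0.246 0.106] ((578.9854125976562, 240.26705932617188), (12.058228492736816, 10.126572608947754), 85.68777465820312)
disc 161 [0.5647 0.2064 0.0295] [0.543 0.189 0.022] [0.583 0.228 0.035] ((565.7525024414062, 206.70822143554688), (39.4868278503418, 32.2072868347168), 35.88923645019531)
```

{"api": "apply_moves", "payload": {
  "commands": [
    [100,0.53,-0.54,0,-0.31],
    [100,0.53,-0.54,0,-0.31],
    [100,0.53,-0.54,0,-0.31],
    [100,0.53,-0.54,0,-0.31],
    [100,0.53,-0.54,0,-0.31],
    [100,0.53,-0.54,0,-0.31],
    [100,0.53,-0.54,0,-0.31],
    [60,0.53,-0.54,0,-0.31],
    [60,0.53,-0.54,0,-0.31],
    [60,0.53,-0.54,0,-0.31],
    [60,0,0,0,0],
    [60,0,0,0,0]
  ],
  "newtons": 5
}}

```text
clock: 1.6
position: [0.5744, 0.2463, 0.2262]
ee_rot: [-2.619, -1.733, 0.002]
force: [-0.7, 1.0, 0.5]
width: 0.604
gripper_force: 0.0
```

```bash
python3 - <<'E'
from h import *
c,im,de=shot("wrist");save("w1.png",im);np.savez("w1.npz",im=im,de=de)
print(c[2],c[3].round(3)); print(proj(c,[[.5795,.24,.102],[.5639,.2096,.029],[.5069,.1909,.078]]))
E
```

```text
[0.60841236 0.32525579 0.38471109] [[ 0.92   0.371  0.123]
 [-0.391  0.875  0.285]
 [-0.002 -0.31   0.951]]
[[329.37798049 197.87694252]
 [325.60155776 207.01462742]
 [282.2461441  258.68256373]]
```

View pics/w1.png

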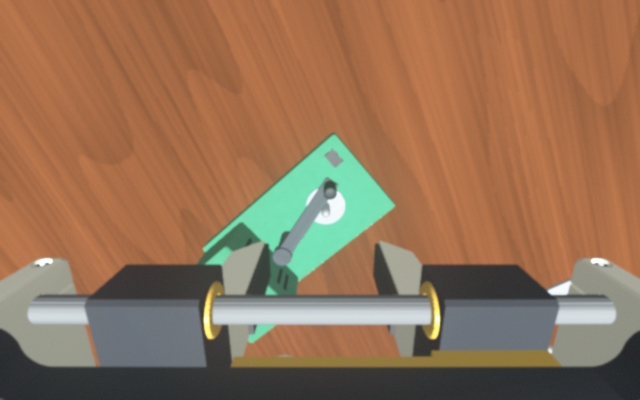

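The wrist view shows the pin top at (330,188), the disc at (326,206) and the pivot hub at (283,257). The tool is about over the pin.

```bash
python3 - <<'E'
from h import *
d=np.load("w1.npz");im=d["im"].astype(int);de=d["de"];c=cam("wrist",observe())
for u,z in [((330,188),.102),((326,206),.029),((283,257),.078),((336,134),.025),((395,206),.025)]: print(u,plane(c,[u],z)[0].round(4), bydepth(c,[u],[de[u[1],u[0]]])[0].round(4))
sub=im[150:260,260:400];m=(sub.min(2)>170)
v,u=np.nonzero(m);u=u+260;v=v+150;p=bydepth(c,np.c_[u,v],de[v,u]);k=(abs(p[:,2]-.029)<.006);print("disc",k.sum(),cv2.minEnclosingCircle((p[k,:2]*1000).astype(np.float32)))
dk=(im[175:205,315:345].max(2)<60);v,u=np.nonzero(dk);u=u+315;v=v+175;p=bydepth(c,np.c_[u,v],de[v,u]);k=p[:,2]>.097;print("pin",k.sum(),p[k].mean(0))
E
```

```text
(330, 188) [0.5832 0.2489 0.102 ] [0.5832 0.249  0.1023]
(326, 206) [0.5645 0.2112 0.029 ] [0.5665 0.2166 0.0455]
(283, 257) [0.5081 0.1929 0.078 ] [0.5083 0.1932 0.0787]
(336, 134) [0.6053 0.2811 0.025 ] [0.6052 0.2792 0.0101]
(395, 206) [0.637  0.1791 0.025 ] [6.389e-01 1.691e-01 4.000e-04]
disc 547 ((563.4220581054688, 211.27806091308594), 23.182601928710938)Traceback (most recent call last):
  File "<stdin>", line 6, in <module>
  File "h.py", line 18, in bydepth
    o,v=ray(c,uv); return o+v*np.array(dep)[:,None]
        ~~~^^^^^^
  File "h.py", line 13, in ray
    q=cv2.undistortPoints(np.array(uv,float).reshape(-1,1,2),K,d).reshape(-1,2)
      ~~~~~~~~~~~~~~~~~~~^^^^^^^^^^^^^^^^^^^^^^^^^^^^^^^^^^^^^^^^
cv2.error: OpenCV(4.12.0) /io/opencv/modules/calib3d/src/undistort.dispatch.cpp:347: error: (-215:Assertion failed) CV_IS_MAT(_src) && CV_IS_MAT(_dst) && (_src->rows == 1 || _src->cols == 1) && (_dst->rows == 1 || _dst->cols == 1) && _src->cols + _src->rows - 1 == _dst->rows + _dst->cols - 1 && (CV_MAT_TYPE(_src->type) == CV_32FC2 || CV_MAT_TYPE(_src->type) == CV_64FC2) && (CV_MAT_TYPE(_dst->type) == CV_32FC2 || CV_MAT_TYPE(_dst->type) == CV_64FC2) in function 'cvUndistortPointsInternal'
```

{"api": "apply_moves", "payload": {
  "commands": [
    [60,0.11,-0.02,-0.6,0],
    [60,0,0,-0.6,0],
    [60,0,0,-0.6,0],
    [60,0,0,-0.57,0],
    [0,0,0,0,0],
    [0,0,0,0,0],
    [0,0,0,0,0],
    [0,0,0,0,0],
    [0,0,0,0,0],
    [0,0,0,0,0]
  ],
  "newtons": 5
}}

```text
clock: 2.9
position: [0.582, 0.2448, 0.0852]
ee_rot: [-2.621, -1.732, -0.002]
force: [-0.1, -0.6, 4.7]
width: 0.123
gripper_force: 5.0
```

{"api": "apply_moves", "payload": {
  "commands": [
    [0,0,0,0.05,0],
    [0,-0.11,0.14,0,0],
    [0,-0.13,0.13,0,0],
    [0,-0.15,0.11,0,0],
    [0,-0.16,0.09,0,0],
    [0,-0.17,0.07,0,0],
    [0,-0.18,0.05,0,0],
    [0,-0.18,0.03,0,0],
    [0,-0.185,0.01,0,0],
    [0,-0.18,-0.015,0,0],
    [0,-0.155,-0.03,0,0],
    [0,0,0,0,0]
  ],
  "newtons": 5
}}

```text
clock: 4.4
position: [0.4846, 0.2794, 0.0876]
ee_rot: [-2.621, -1.732, 0.002]
force: [0.0, 0.9, 2.2]
width: 0.127
gripper_force: 5.0
```

{"api": "apply_moves", "payload": {
  "commands": [
    [40,0,0,0,0],
    [40,0,0,0,0],
    [40,0,0,0,0],
    [40,0,0,0.5,0],
    [40,0,0,0.5,0],
    [40,0,0,0.5,0],
    [40,0,0,0.5,0]
  ]
}}

```text
clock: 5.28
position: [0.4856, 0.2794, 0.2084]
ee_rot: [2.621, 1.731, -0.0]
force: [0.1, 0.7, 0.1]
width: 0.403
gripper_force: 0.0
```

{"api": "apply_moves", "payload": {
  "commands": [
    [0,0,-0.7,0,-0.207],
    [0,0,-0.7,0,-0.207],
    [0,0,-0.7,0,-0.207],
    [0,0,-0.7,0,-0.207],
    [0,0,-0.7,0,-0.207],
    [0,0,-0.7,0,-0.207],
    [0,0,-0.7,0,-0.207],
    [0,0,-0.7,0,-0.207],
    [0,0,-0.7,0,-0.207],
    [0,0,-0.7,0,-0.207],
    [0,0,-0.7,0,-0.207],
    [0,0,-0.7,0,-0.207]
  ]
}}

```text
clock: 6.78
position: [0.4856, -0.2257, 0.2075]
ee_rot: [-3.139, 0.122, -0.0]
force: [0.8, 0.7, 0.4]
width: 0.005
gripper_force: 0.0
```

```bash
python3 - <<'E'
from h import *
s=observe();print(s["position"],s["ee_rot"],s["joints"].round(2),s["clock"])
c,im,de=shot("wrist");save("w2.png",im)
v,u=np.nonzero(de>0);p=bydepth(c,np.c_[u,v],de[v,u]);m=(abs(p[:,2]-.076)<.006)&(abs(p[:,0]-.502)<.03)&(abs(p[:,1]+.231)<.09)
for y in(-.181,-.231,-.280):
  k=m&(abs(p[:,1]-y)<.018);print(k.sum(),p[k].mean(0) if k.any() else 0)
E
```

```text
[ 0.48558371 -0.22569119  0.20754757] [-3.13917108e+00  1.21649934e-01 -1.41177922e-04] [-0.33  0.4   0.91  1.87 -0.36  1.05 -0.92] 6.775
218 [ 0.50791373 -0.18000774  0.0757524 ]
213 [ 0.50396845 -0.2292793   0.07575632]
201 [ 0.49990036 -0.27843205  0.07591079]
```

View pics/w2.png

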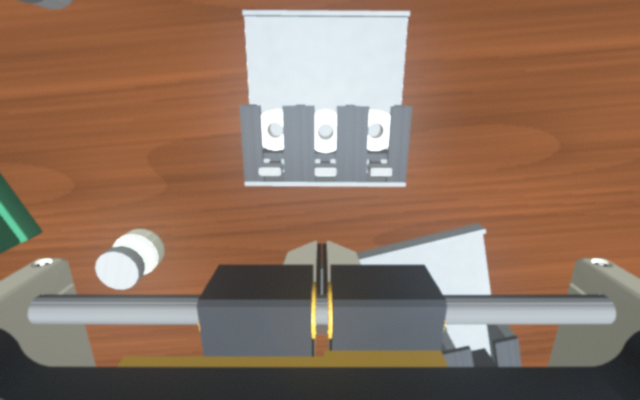

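The wrist view shows the magazine's three bobbins at (275,130), (325,130) and (376,130), with tabs at (271,172), (325,172) and (380,172). The middle one is the tall bobbin (44 mm top by depth against 32 mm for the others). I'm lowering behind the middle tab.

{"api": "apply_moves", "payload": {
  "commands": [
    [0,-0.1,-0.05,-0.6,0],
    [0,0,0,-0.6,0],
    [0,0,0,-0.6,0],
    [0,0,0,-0.4,0],
    [0,0,0,-0.26,0],
    [0,0,0,0,0]
  ]
}}

```text
clock: 7.58
position: [0.4792, -0.2272, 0.0593]
ee_rot: [-3.139, 0.117, 0.002]
force: [0.0, -0.6, 0.3]
width: 0.006
gripper_force: 0.0
```

{"api": "apply_moves", "payload": {
  "commands": [
    [0,0.1,-0.008,0,0],
    [0,0.1,-0.008,0,0],
    [0,0.1,-0.008,0,0],
    [0,0.1,-0.008,0,0],
    [0,0.1,-0.008,0,0],
    [0,0.1,-0.008,0,0],
    [0,0.1,-0.008,0,0],
    [0,0,0,0,0]
  ]
}}

```text
clock: 8.57
position: [0.5219, -0.2309, 0.06]
ee_rot: [3.139, -0.116, -0.0]
force: [-4.6, -1.3, 4.0]
width: 0.004
gripper_force: 2.4
```

{"api": "apply_moves", "payload": {
  "commands": [
    [0,0.08,-0.0065,0,0],
    [0,0.08,-0.0065,0,0],
    [0,0.08,-0.0065,0,0],
    [0,0.06,-0.005,0,0],
    [0,0,0,0,0],
    [0,0,0,0,0]
  ]
}}

```text
clock: 9.32
position: [0.5388, -0.2323, 0.0599]
ee_rot: [-3.139, 0.117, 0.002]
force: [-7.0, -0.3, 4.3]
width: 0.001
gripper_force: 3.2
```

{"api": "apply_moves", "payload": {
  "commands": [
    [0,0.05,-0.004,0,0],
    [0,0.05,-0.004,0,0],
    [0,0,0,0,0],
    [0,0,0,0,0]
  ]
}}

```text
clock: 9.82
position: [0.5401, -0.2324, 0.0595]
ee_rot: [-3.136, 0.12, 0.013]
force: [-21.9, 2.4, 17.8]
width: 0.005
gripper_force: 11.0
```

{"api": "apply_moves", "payload": {
  "commands": [
    [0,-0.15,0.012,0,0],
    [0,-0.15,0.012,0,0],
    [0,-0.15,0.012,0,0],
    [0,-0.15,0.012,0,0],
    [0,-0.15,0.012,0,0],
    [0,-0.15,0.012,0,0],
    [0,-0.15,0.012,0,0],
    [0,-0.15,0.012,0,0],
    [100,0,0,0.7,0],
    [100,0,0,0.7,0],
    [100,0,0,0.6,0],
    [100,0,0,0,0]
  ]
}}

```text
clock: 11.32
position: [0.4754, -0.2278, 0.1825]
ee_rot: [3.138, -0.116, 0.009]
force: [-0.1, 1.3, 0.2]
width: 0.39
gripper_force: 0.0
```

```bash
python3 - <<'E'
from h import *
s=observe();print(s["position"],s["joints"].round(2))
for n in("wrist","top"):
  c,im,de=shot(n);save(n+"3.png",im);np.savez(n+"3.npz",im=im,de=de)
  v,u=np.nonzero(de>0);p=bydepth(c,np.c_[u,v],de[v,u]);r=im[v,u].min(1)
  for y in(-.181,-.231,-.280):
    k=(abs(p[:,2]-.076)<.006)&(abs(p[:,0]-.502)<.03)&(abs(p[:,1]-y)<.018);print(n,"tab",k.sum(),p[k].mean(0) if k.any() else 0)
  k=(abs(p[:,2]-.044)<.004)&(r>200)&(p[:,0]>.57)&(p[:,0]<.66)&(abs(p[:,1]+.24)<.06);print("bob",k.sum(),cv2.minEnclosingCircle((p[k,:2]*1000).astype(np.float32)) if k.any() else 0)
E
```

```text
[ 0.47538714 -0.22778401  0.18252105] [-0.31  0.41  0.9   1.92 -0.39  0.98 -0.88]
wrist tab 263 [ 0.50782973 -0.17973033  0.07579226]
wrist tab 253 [ 0.50392295 -0.22907202  0.0758032 ]
wrist tab 263 [ 0.49963201 -0.27860053  0.07568481]
bob 1510 ((585.872802734375, -238.0949249267578), 19.956396102905273)
top tab 0 0
top tab 0 0
top tab 0 0
bob 138 ((584.0429077148438, -240.26014709472656), 19.855302810668945)
```

View pics/wrist3.png

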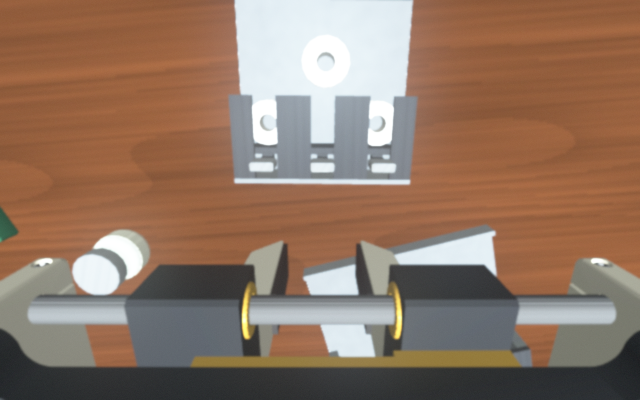

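The bobbin stands on the plate at (325,61), all tabs are back at rest, and both low bobbins are in place. Next is the grasp.

{"api": "apply_moves", "payload": {
  "commands": [
    [75,0.6,-0.06,0,0],
    [75,0.6,-0.06,0,0],
    [75,0.64,-0.06,0,0],
    [75,0,0,-0.6,0],
    [75,0,0,-0.6,0],
    [75,0,0,-0.5,0],
    [75,0,0,0,0]
  ],
  "newtons": 12
}}

```text
clock: 12.3
position: [0.5818, -0.2367, 0.0746]
ee_rot: [-3.138, 0.117, 0.009]
force: [0.0, 0.0, 0.3]
width: 0.747
gripper_force: 0.0
```

```bash
python3 - <<'E'
from h import *
s=observe();print(s["position"],s["ee_rot"],s["width"],s["force"])
c,im,de=shot("wrist");save("w4.png",im)
v,u=np.nonzero(de>0);p=bydepth(c,np.c_[u,v],de[v,u]);r=im[v,u].min(1)
k=(abs(p[:,2]-.044)<.004)&(r>190)&(p[:,0]>.55)&(p[:,0]<.63)&(abs(p[:,1]+.24)<.025);print("bob",k.sum(),p[k].min(0),p[k].max(0),cv2.minEnclosingCircle((p[k,:2]*1000).astype(np.float32)) if k.any() else 0)
E
```

```text
[ 0.58177239 -0.23669434  0.0746229 ] [-3.13765363  0.11729443  0.00929749] 0.7469333459504537 [0.01949192 0.02622629 0.28388984]
bob 2532 [ 0.55620354 -0.26429221  0.04002544] [ 0.60558125 -0.21853939  0.04778136] ((579.1412353515625, -245.27903747558594), 29.580821990966797)
```

View pics/w4.png

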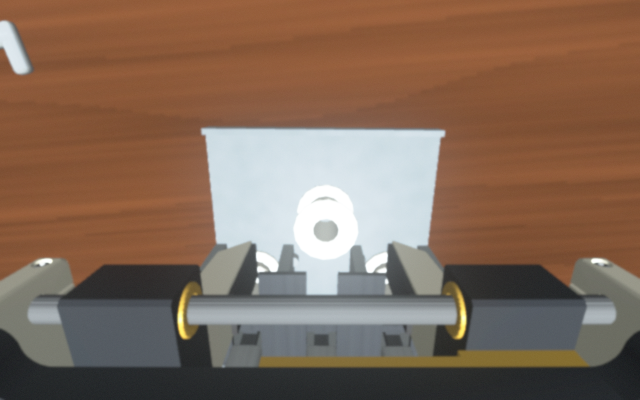

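The bobbin's top flange is at (326,228) and its bore at (326,230), between the open fingers.

```bash
python3 - <<'E'
from h import *
im=cv2.imread("pics/w4.png");c=cam("wrist",observe())
g=im.min(2)[205:262,290:362];v,u=np.nonzero(g>235);
q=np.c_[u+290,v+205];pp=plane(c,q,.044)
print(len(q),cv2.minEnclosingCircle((pp[:,:2]*1000).astype(np.float32)), plane(c,[(326,230),(326,259),(326,200),(294,229),(358,229)],.044).round(4))
h=(g<215);n,l,st,ce=cv2.connectedComponentsWithStats(h.astype(np.uint8));
for i in range(1,n):
  if st[i,4]>60: print(st[i],ce[i]+[290,205],plane(c,[ce[i]+[290,205]],.044)[0].round(4))
E
```

```text
2544 ((587.7943725585938, -238.69886779785156), 22.17352867126465) [[ 0.5861 -0.2393  0.044 ]
 [ 0.5659 -0.2378  0.044 ]
 [ 0.6058 -0.2406  0.044 ]
 [ 0.5883 -0.2194  0.044 ]
 [ 0.5853 -0.2592  0.044 ]]
[ 24  16  24  20 406] [325.36699507 230.2364532 ] [ 0.586  -0.2388  0.044 ]
[  0  38  10  19 129] [293.42635659 253.27131783] [ 0.5715 -0.2173  0.044 ]
[ 58  39  14  18 219] [355.2739726  253.20547945] [ 0.5686 -0.2568  0.044 ]
```

{"api": "apply_moves", "payload": {
  "commands": [
    [75,0.07,-0.035,-0.4,0],
    [75,0,0,-0.4,0],
    [75,0,0,0,0],
    [75,0,0,0,0]
  ]
}}

```text
clock: 12.85
position: [0.5887, -0.2403, 0.0308]
ee_rot: [3.139, -0.117, 0.001]
force: [0.1, 0.7, 1.0]
width: 0.747
gripper_force: 0.0
```

{"api": "apply_moves", "payload": {
  "commands": [
    [75,-0.04,0.02,-0.14,0],
    [75,0,0,0,0],
    [0,0,0,0,0],
    [0,0,0,0,0],
    [0,0,0,0,0],
    [0,0,0,0,0],
    [0,0,0,0,0],
    [0,0,0,0,0]
  ],
  "newtons": 12
}}

```text
clock: 13.85
position: [0.5859, -0.2387, 0.0216]
ee_rot: [3.139, -0.117, 0.0]
force: [-0.2, -0.1, 1.1]
width: 0.439
gripper_force: 12.0
```

{"api": "apply_moves", "payload": {
  "commands": [
    [0,0,0,0.3,0],
    [0,0,0,0.6,0],
    [0,0,0,0.7,0],
    [0,0,0,0.7,0],
    [0,0,0,0,0]
  ]
}}

```text
clock: 14.48
position: [0.5875, -0.2401, 0.1641]
ee_rot: [3.137, -0.117, 0.01]
force: [0.8, 0.6, -0.3]
width: 0.438
gripper_force: 12.0
```

{"api": "apply_moves", "payload": {
  "commands": [
    [0,-0.03,0.625,0,0.065],
    [0,-0.03,0.625,0,0.065],
    [0,-0.03,0.625,0,0.065],
    [0,-0.03,0.625,0,0.065],
    [0,-0.03,0.625,0,0.065],
    [0,-0.03,0.625,0,0.065],
    [0,-0.03,0.625,0,0.065],
    [0,-0.03,0.625,0,0.065],
    [0,-0.03,0.625,0,0.065],
    [0,-0.03,0.625,0,0.065],
    [0,-0.03,0.625,0,0.065],
    [0,-0.03,0.625,0,0.065]
  ]
}}

```text
clock: 15.98
position: [0.5636, 0.2124, 0.1594]
ee_rot: [3.102, 0.495, -0.001]
force: [0.8, -0.1, -0.3]
width: 0.436
gripper_force: 12.0
```

{"api": "apply_moves", "payload": {
  "commands": [
    [0,0,0,0,0],
    [0,0,0,0,0]
  ]
}}

```text
clock: 16.23
position: [0.5639, 0.2106, 0.1594]
ee_rot: [3.102, 0.493, -0.001]
force: [0.1, 0.5, -0.1]
width: 0.437
gripper_force: 12.0
```

```bash
python3 - <<'E'
from h import *
s=observe();print(s["position"],s["ee_rot"],s["joints"].round(2),s["clock"],s["width"])
c,im,de=shot("wrist");save("w5.png",im);ct,t,td=shot("top")
o=np.zeros((400,800,3),np.uint8);o[:,:480]=im[:,80:560];b=cv2.resize(t[150:250,180:260],None,fx=4,fy=4,interpolation=cv2.INTER_CUBIC);o[:400,480:800]=b
save("w5b.png",o)
print(proj(c,[[.5639,.211,.029],[.5639,.211,.057]]))
E
```

```text
[0.5639485  0.21058613 0.15937031] [ 3.10183305e+00  4.92960071e-01 -9.81530385e-04] [-0.95  0.54  0.75  1.76 -0.42  1.01 -1.3 ] 16.225 0.4372497320934204
[[321.96001607 191.29712631]
 [322.03723486 200.90551223]]
```

View pics/w5b.png

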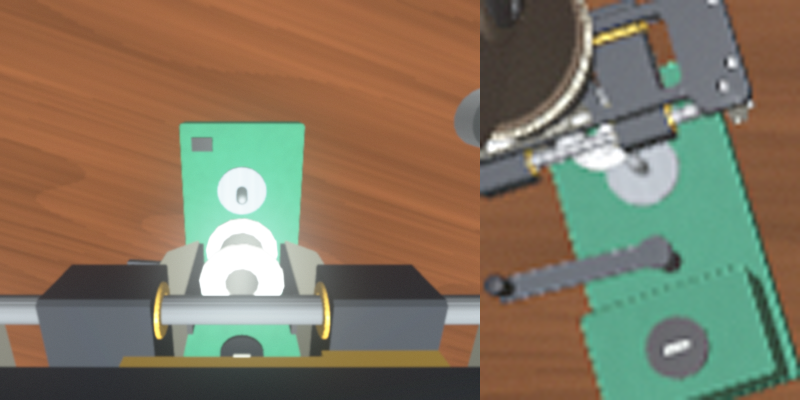

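The wrist view shows the spindle disc at (322,190), the tip at about (322,188) to (322,200), and the held bobbin at (322,280). The keeper is swung well aside in the top crop.

```bash
python3 - <<'E'
from h import *
im=cv2.imread("pics/w5.png");s=observe();c=cam("wrist",s);W=im.min(2)
def hull(x0,x1,y0,y1,z,th,hi=256):
  g=W[y0:y1,x0:x1];n,l,st,ce=cv2.connectedComponentsWithStats(((g>th)&(g<hi)).astype(np.uint8));i=1+st[1:,4].argmax()
  v,u=np.nonzero(l==i);p=plane(c,np.c_[u+x0,v+y0],z)[:,:2];h=cv2.convexHull((p*1000).astype(np.float32));print(st[i]+[x0,y0,0,0,0],cv2.fitEllipse(h), cv2.minEnclosingCircle(h))
hull(290,355,160,216,.029,185)
zt=s["position"][2]+.0224
g=W[262:300,295:350]
n,l,st,ce=cv2.connectedComponentsWithStats((g<235).astype(np.uint8))
for i in range(1,n):
  if st[i,4]>50: print("hole",st[i],ce[i]+[295,262],plane(c,[ce[i]+[295,262]],zt)[0].round(4))
r=W[150:300,322];print(r.tolist())
print(plane(c,[(280,283),(364,283)],zt).round(4), s["position"])
E
```

```text
[ 297  167   49   48 1715] ((564.2582397460938, 210.760009765625), (44.31282043457031, 44.4447021484375), 96.44110870361328) ((564.196533203125, 210.8365936279297), 22.38494873046875)
hole [  0   7  55  31 972] [321.65843621 286.59876543] [0.5625 0.2102 0.182 ]
[116, 113, 115, 115, 115, 115, 116, 116, 117, 116, 116, 116, 117, 119, 118, 124, 142, 186, 227, 238, 239, 240, 240, 240, 239, 240, 240, 240, 240, 240, 240, 240, 241, 240, 240, 230, 200, 161, 144, 144, 144, 147, 147, 155, 163, 178, 194, 211, 225, 235, 239, 239, 233, 220, 222, 236, 242, 243, 244, 244, 244, 244, 243, 234, 198, 157, 149, 158, 198, 246, 255, 255, 255, 255, 255, 255, 255, 255, 255, 255, 255, 255, 249, 222, 208, 209, 209, 209, 209, 209, 210, 210, 210, 222, 241, 252, 255, 255, 255, 255, 255, 255, 255, 255, 255, 255, 255, 255, 255, 255, 255, 255, 255, 255, 255, 255, 255, 255, 253, 231, 217, 213, 213, 213, 212, 212, 211, 212, 211, 211, 211, 210, 210, 210, 209, 209, 209, 208, 208, 207, 205, 206, 204, 198, 178, 151, 139, 140, 149, 158]
[[0.5583 0.2295 0.182 ]
 [0.5705 0.1919 0.182 ]] [0.56428182 0.20984168 0.1596004 ]
```

{"api": "apply_moves", "payload": {
  "commands": [
    [0,0,0.01,-0.4,0],
    [0,0,0,-0.4,0],
    [0,0,0,-0.3,0],
    [0,0,0,-0.25,0],
    [0,0,0,0,0],
    [0,0,0,0,0]
  ]
}}

```text
clock: 17.08
position: [0.5647, 0.2118, 0.0791]
ee_rot: [-3.103, -0.493, -0.001]
force: [0.3, 0.4, -0.7]
width: 0.437
gripper_force: 12.0
```

Now a slow descent to about 10 mm over the disc.

{"api": "apply_moves", "payload": {
  "commands": [
    [0,0,-0.01,-0.1,0],
    [0,0,0,-0.1,0],
    [0,0,0,-0.1,0],
    [0,0,0,-0.1,0],
    [0,0,0,0,0]
  ]
}}

```text
clock: 17.7
position: [0.5639, 0.2112, 0.0539]
ee_rot: [3.102, 0.494, -0.002]
force: [-0.3, -0.3, -0.9]
width: 0.439
gripper_force: 12.0
```

Free on the spindle with no contact force. On to seating.

{"api": "apply_moves", "payload": {
  "commands": [
    [0,0,0,-0.05,0],
    [0,0,0,-0.05,0],
    [0,0,0,-0.05,0],
    [0,0,0,-0.03,0],
    [0,0,0,0,0]
  ]
}}

```text
clock: 18.32
position: [0.5642, 0.2113, 0.0436]
ee_rot: [3.102, 0.494, -0.0]
force: [1.1, -0.4, -0.2]
width: 0.439
gripper_force: 12.0
```

{"api": "apply_moves", "payload": {
  "commands": [
    [0,0,0,-0.03,0],
    [0,0,0,0,0],
    [0,0,0,0,0]
  ]
}}

```text
clock: 18.7
position: [0.5645, 0.2114, 0.0425]
ee_rot: [-3.102, -0.494, -0.001]
force: [-0.8, 0.3, 5.8]
width: 0.439
gripper_force: 12.0
```

{"api": "apply_moves", "payload": {
  "commands": [
    [75,0,0,0,0],
    [75,0,0,0,0],
    [75,0,0,0,0],
    [75,0,0,0.3,0],
    [75,0,0,0.6,0],
    [75,0,0,0.6,0],
    [75,0,0,0.6,0],
    [75,0,0,0,0]
  ]
}}

```text
clock: 19.7
position: [0.5663, 0.2115, 0.1719]
ee_rot: [-3.101, -0.493, -0.009]
force: [-0.7, -0.4, -0.3]
width: 0.746
gripper_force: 0.0
```

{"api": "apply_moves", "payload": {
  "commands": [
    [50,-0.266,0.226,0,0.342],
    [50,-0.266,0.226,0,0.342],
    [50,-0.266,0.226,0,0.342],
    [50,-0.266,0.226,0,0.342],
    [50,-0.266,0.226,0,0.342],
    [50,0,0,0,0],
    [50,0,0,0,0]
  ]
}}

```text
clock: 20.58
position: [0.4851, 0.2784, 0.1681]
ee_rot: [2.622, 1.73, 0.0]
force: [-0.6, -0.1, -0.9]
width: 0.506
gripper_force: 0.0
```

```bash
python3 - <<'E'
from h import *
s=observe();print(s["position"],s["ee_rot"],s["joints"].round(2),s["clock"],s["width"])
c,im,de=shot("wrist");save("w6.png",im)
v,u=np.nonzero(de>0);p=bydepth(c,np.c_[u,v],de[v,u])
for nm,z,x,y,r in(("bob",.065,.564,.211,.035),("pin",.102,.485,.28,.03)):
  k=(abs(p[:,2]-z)<.004)&(np.hypot(p[:,0]-x,p[:,1]-y)<r);print(nm,k.sum(),p[k].mean(0) if k.any() else 0, np.percentile(p[k,2],[5,95]) if k.any() else 0,cv2.minEnclosingCircle((p[k,:2]*1000).astype(np.float32)) if k.any() else 0)
E
```

```text
[0.48507293 0.27837039 0.16809587] [2.62171047e+00 1.72994025e+00 3.84435850e-04] [-1.01  0.41  0.54  1.84 -0.26  0.95 -0.76] 20.575 0.5063803225743083
bob 1343 [0.564236   0.21357338 0.06531687] [0.06380763 0.06656137] ((564.5023193359375, 212.78982543945312), 20.039722442626953)
pin 208 [0.4856972  0.28116065 0.10197383] [0.09931028 0.10332388] ((485.449951171875, 280.7961730957031), 5.895663738250732)
```

View pics/w6.png

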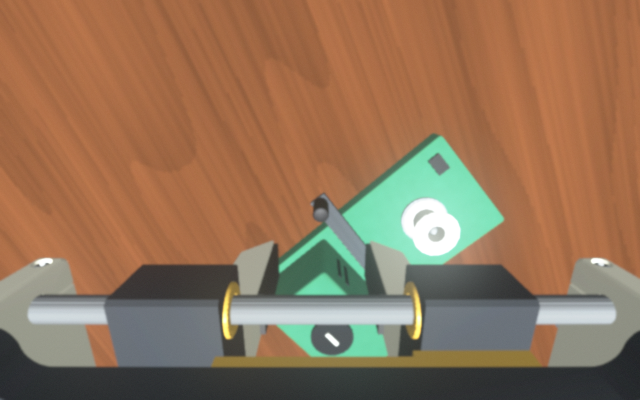

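The bobbin is seated flat at (432,232), with its top at 65 mm by depth, and the pin is at (320,208). I'll grip the pin and close the keeper.

{"api": "apply_moves", "payload": {
  "commands": [
    [50,0.01,0.04,-0.5,0],
    [50,0,0,-0.5,0],
    [50,0,0,-0.33,0],
    [50,0,0,0,0],
    [0,0,0,0,0],
    [0,0,0,0,0],
    [0,0,0,0,0],
    [0,0,0,0,0],
    [0,0,0,0,0]
  ],
  "newtons": 5
}}

```text
clock: 21.75
position: [0.4852, 0.2817, 0.0885]
ee_rot: [-2.619, -1.736, -0.001]
force: [-0.6, -0.3, 3.9]
width: 0.125
gripper_force: 5.0
```

{"api": "apply_moves", "payload": {
  "commands": [
    [0,0.155,0.03,0,0],
    [0,0.18,0.015,0,0],
    [0,0.185,-0.01,0,0],
    [0,0.18,-0.03,0,0],
    [0,0.18,-0.05,0,0],
    [0,0.17,-0.07,0,0],
    [0,0.16,-0.09,0,0],
    [0,0.15,-0.11,0,0],
    [0,0.13,-0.13,0,0],
    [0,0.11,-0.14,0,0],
    [0,0.09,-0.14,0,0],
    [0,0,0,0,0]
  ]
}}

```text
clock: 23.25
position: [0.5872, 0.2365, 0.0881]
ee_rot: [2.619, 1.733, 0.0]
force: [0.0, -0.9, -1.8]
width: 0.124
gripper_force: 5.0
```

{"api": "apply_moves", "payload": {
  "commands": [
    [0,0.08,-0.165,0,0],
    [0,0.045,-0.125,0,0],
    [0,0,0,0,0],
    [0,0.015,-0.05,0,0],
    [0,0.01,-0.03,0,0],
    [0,0,0,0,0]
  ],
  "newtons": 10
}}

```text
clock: 24.0
position: [0.5933, 0.2215, 0.0881]
ee_rot: [-2.609, -1.738, -0.001]
force: [-6.3, 15.3, 1.6]
width: 0.128
gripper_force: 10.0
```

{"api": "apply_moves", "payload": {
  "commands": [
    [0,0,0.03,0,0],
    [40,0,0,0,0],
    [40,0,0,0,0],
    [40,0,0,0,0],
    [40,0,0,0.4,0],
    [40,0,0,0.6,0],
    [40,0,0,0.6,0],
    [40,-0.5,0.6,0.3,0],
    [40,-0.5,0.6,0,0],
    [40,0,0,0,0],
    [40,0,0,0,0]
  ]
}}

```text
clock: 25.38
position: [0.5359, 0.2889, 0.2022]
ee_rot: [2.618, 1.735, 0.0]
force: [0.7, 0.2, -0.0]
width: 0.399
gripper_force: 0.0
```

```bash
python3 - <<'E'
from h import *
s=observe();print(s["position"],s["force"],s["clock"],s["width"])
for n in("wrist","top"):
  c,im,de=shot(n);save(n+"7.png",im)
  v,u=np.nonzero(de>0);p=bydepth(c,np.c_[u,v],de[v,u])
  for nm,z,x,y,r in(("bob",.065,.564,.211,.035),("pin",.102,.593,.22,.03),("tab0",.076,.5,-.28,.02),("tab1",.076,.503,-.23,.02),("tab2",.076,.507,-.18,.02)):
    k=(abs(p[:,2]-z)<.004)&(np.hypot(p[:,0]-x,p[:,1]-y)<r);print(n,nm,k.sum(),p[k].mean(0).round(4) if k.any() else 0)
E
```

```text
[0.53585506 0.28890842 0.20221341] [ 0.70740257  0.20487807 -0.00703567] 25.375 0.39874789330329896
wrist bob 301 [0.5669 0.2248 0.0653]
wrist pin 155 [0.5928 0.2222 0.1019]
wrist tab0 0 0
wrist tab1 0 0
wrist tab2 0 0
top bob 106 [0.5631 0.2114 0.0651]
top pin 22 [0.5904 0.2192 0.1024]
top tab0 24 [ 0.4988 -0.2813  0.0759]
top tab1 30 [ 0.5006 -0.2311  0.0753]
top tab2 31 [ 0.5051 -0.1809  0.0763]
```

```bash
python3 -c "
from cell import arm
print(arm.sign_off())"
```

```text
the job is handed in; nothing more can be done
None
```

The job is handed in at about 25 s of the 72 s, with no verdict returned: the tall bobbin sits flat on the spindle disc, the keeper is back against its stop (about 0.02 rad), all three tabs are at rest, and the robot touches nothing.

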